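Feed a wood round into the smoke box with the lid lever

ROBOT

A 6-joint arm with a two-finger parallel gripper is mounted at the origin on the work surface. World frame = base frame: x ahead of the robot, y to its left, z up, the work surface at z = 0. Lengths are in m, angles in rad, forces in N, time in s.
With the tool pointing down it reaches from about 0.275 to 1 m from the base axis. Payload 8.4 kg.
Tool frame: the origin (TCP) lies on the centre line of the jaws, within the pads' length; the fingertips stand 17 mm ahead of it and the grasp point (between the pads) lies 2 mm behind it (bot.tcp_to_tips is the z of the fingertips in the tool frame, in m); z points along the fingers, y is the line along which they close (so a half turn about z gives the same grasp; the last joint's range is limited). The gripper opens to 85 mm and grips with 20 to 120 N. Pads are 22 mm wide; open, the fingers measure 114 mm over their backs; the gripper's body (76 mm by 85 mm) begins 54 mm behind the grasp point. The pads swing forward as they close: fully open they stand 13 mm farther back than shut.
Start: joints at [-1.194, 0.353, 1.633, -0, 1.155, -0.002], TCP at [0.231, -0.581, 0.215] pointing down, gripper open.
Joint ranges: [-2.63, 2.63], [-0.92, 2.1], [0.06, 2.66], [-1.3, 4.44], [0, 2.69], [-3.02, 3.02]. Speed limits (rad/s): [2.22, 2.22, 2.79, 3.14, 3.14, 3.14].

INTERFACE

Orientations are given as a unit quaternion [x, y, z, w].
In Python, from workcell import bot, hand, kinematics, get_obs, vision, hand_in gives the robot as it stands. The module is installed in compiled form; this text tells all that it offers. Calls block until the motion is done:
- bot.reach(position, orientation): joint-space move of the TCP to a pose.
- bot.servo_line(position, ori=None, velocity=0.15): straight line of the TCP; ori=None keeps the orientation; velocity is the mean speed in m/s.
- bot.goto_joints(angles): joint-space move.
- hand.move_gripper(opening, strength=None): finger opening in m; strength is the grip in N (None keeps the last); returns when the fingers have stopped.
- bot.dwell(seconds).
- kinematics.solve_ik(position, orientation): joint angles nearest the present ones, or None.
- get_obs(): the state.
- vision.read_camera(name): name is "scene" or "top" or "wrist"; returns a dict with "frame" (384x512x3 uint8, red, green, blue), "intrinsics" (3x3 intrinsics, pixels), "view" (4x4, takes a point from world to camera coordinates). Camera axes: x right, y down, z forward; pixel columns grow to the right and rows downward; lengths in m; the calibration is good to about 2 mm. A picture is of the moment at which its call begins. There is no depth.
A pose or a line that the arm cannot do raises bot.IKError and nothing moves.
- hand_in(): hands the job in; it is judged then, once.
The state is a dict: "time_s": time; "joint_pos": joint angles; "joint_vel": joint speeds; "joint_efforts": joint torques, N m; "position": TCP position; "orientation": TCP orientation; "wrist_force": force on the tool from outside, world axes, zero at the start; "ft_torque": the same for the moment, N m; "gripper_width": finger opening in m; "grip_force": force on a finger pad.
Only numpy, scipy, OpenCV 4.12 (cv2) and the standard library are available. Lean on these libraries where they do the work, as an engineer would, in place of code of your own. Each camera call takes 0.05 s, during which the arm holds its last target. There are 200 camera calls.

TASK

Load the smoke box with the short wood round: swing the latch bar on the box right round until it is clear of the lid, and lay the round on the box's chute so that it rests against the closed lid. Then press the lever down to raise the lid and hold it raised until the round has rolled in and come to rest in the box, and ease the lever back up so that the lid closes softly without slamming; leave the latch open. Leave the spice jar, meat fork and spatula where they are.

Things in the scene. Friction and masses are not known exactly. Their poses are not given: they have to be found in the camera images.
- feeder: Smoke box: open steel box fixed on the ledge, with lid, lever, latch and chute. Origin: centre of its underside; x, y level, z up; all box-frame figures below are from it. Footprint 110 (x) by 164 mm (y), walls 4 mm thick, 110 mm high, floor 4 mm. Its +y wall is only 68 mm high: the mouth, closed by the lid's front flap (outer face y = 84 mm, lower edge 78 mm high)
- chute_mid (a point): On the chute's top surface (box frame 0, 155, 85 mm). The chute, outside the mouth, runs along y from y = 80 (70 mm high) up to 215 mm (97 mm high), slope 0.2 rad; rails 8 mm high, 92 mm apart. A round laid here, its axis along box x, and let go rolls down to rest against the lid's flap, and on into the box when the lid is raised. Open fingers have room here along y
- lid (a joint): Lid angle, rad: 0 closed, 0.6 fully raised. Steel lid 114 (x) by 166 mm (y), 5 mm thick, top 116 mm above the ledge when closed; hinged along box x at the -y wall (y = -82, 111 mm high), so its +y edge rises, to about 210 mm. Driven by the lever: lid angle = 1.5 x lever angle. Slams if the lever is let go suddenly: close it slower than 2.5 rad/s
- lid_edge (a point): Middle of the lid's upper free edge, at the mouth (box frame, closed: 0, 84, 116 mm)
- lever (a joint): Lever angle, rad: 0 at rest (up), 0.4 fully down. The arm sticks out of the box's -x face, level at rest, and turns about a y axis at x = -58, y = 50, z = 86 mm (box frame); its pad goes down about 30 mm. Spring and lid weight push it up with about 6 to 10 N at the pad: it does not stay down by itself
- lever_pad (a point): Middle of the top of the lever's black pad, 40 (x) by 34 mm (y), 8 mm thick; at rest at x = -135, y = 50, z = 90 mm in the box frame
- latch (a joint): Latch angle, rad: 0 = bar lies across the lid (along box +x) and blocks it; 1.57 = bar along the box's side, pointing to box -y, clear of the lid; stop at 1.85. Clear means over 1.45. Grows clockwise seen from above, about an upright pivot outside the -x wall at x = -78, y = -20 mm (box frame). Light friction (0.7 N at the knob): stays where left
- latch_knob (a point): Middle of the latch's upright black knob, a cylinder 16 mm across and 36 mm tall, 78 mm from the pivot; this point is 144 mm above the ledge, the knob reaches from 126 to 162 mm. The bar below it is 14 mm wide, from 118 to 126 mm high, and ends 7 mm beyond the knob's axis
- round: Loose short round of wood: a plain cylinder 46 mm in diameter and 72 mm long, about 80 g, lying on its side on the ledge; its own x axis is the cylinder's axis (level). It can roll. Its origin need not be its centre: use round_center
- round_center (a point): Centre of the wood round (23 mm above the ledge at the start)
- jar: Bystander: squat glass spice jar with a steel cap, 64 mm across, 75 mm tall, upright; origin under its centre
- fork: Bystander: steel meat fork with dark handle, about 330 mm long, lying on the ledge nearer the robot; its x axis points to the tines, origin at the join of handle and shank
- spatula: Bystander: green hard silicone spatula 280 mm long, 10 mm thick, lying on the ledge nearer the robot; x axis points to the blade, origin where handle and blade join

How it is judged:
By the outcome, as a careful person would: the job done as asked, in the order asked, and still so for the second after the job is handed in, with the robot touching nothing.
It also fails if it takes over 70 s, if anything falls off the work surface, if the arm or the gripper's body presses on something with over 40 N, if the wrist force passes 120 N, or if a joint passes its speed limit or range.

## Working session

There is one attempt and no reset: what is moved stays moved. The work goes in short steps, each a Python script; the robot and the scene stay as the last script left them, time stands still between calls to the robot, and variables do not carry over. Pictures are saved under pics/ and viewed, at most 10 in all, crops included, and the job is handed in when it is done.

```bash
mkdir -p pics; python3 - <<'E'
from workcell import bot,hand,kinematics,get_obs,vision
import cv2,numpy as np
for n in("scene","top"):
    r=vision.read_camera(n); cv2.imwrite(f"pics/{n}0.png",r["frame"][...,::-1]); np.savez(f"{n}0.npz",**r)
    print(n,r["intrinsics"].round(1).tolist(),r["view"].round(3).tolist())
o=get_obs();print(o["time_s"],o["orientation"],bot.tcp_to_tips)
E
```

```text
scene [[446.3, 0.0, 260.1], [0.0, 446.3, 189.5], [0.0, 0.0, 1.0]] [[0.144, 0.99, 0.002, -0.114], [0.555, -0.079, -0.828, -0.135], [-0.819, 0.12, -0.561, 1.651], [0.0, 0.0, 0.0, 1.0]]
top [[366.2, 0.0, 255.4], [0.0, 366.2, 194.1], [0.0, 0.0, 1.0]] [[-0.003, -1.0, 0.004, 0.028], [-0.988, 0.003, -0.154, 0.47], [0.154, -0.004, -0.988, 0.927], [0.0, 0.0, 0.0, 1.0]]
0.1 [ 9.82114899e-01  1.88281570e-01 -1.19506081e-04 -6.01131658e-04] 0.017
```

View pics/top0.png

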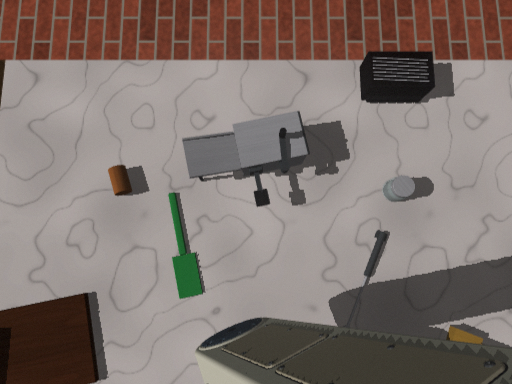

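View pics/scene0.png

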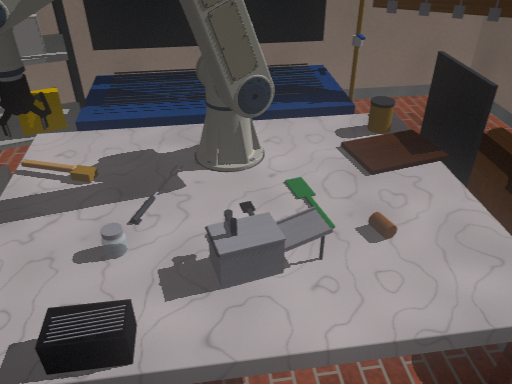

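```bash
cat > h.py <<'E'
import numpy as np,cv2
def ray(r,u,v,z):
    K=r["intrinsics"];V=r["view"];R=V[:3,:3];t=V[:3,3]
    c=-R.T@t; d=R.T@np.linalg.solve(K,[u,v,1.]); return c+d*(z-c[2])/d[2]
def proj(r,p):
    q=r["intrinsics"]@(r["view"][:3,:3]@p+r["view"][:3,3]); return q[:2]/q[2]
E
python3 - <<'E'
from h import *
r=np.load("top0.npz");f=r["frame"]
c=f[95:220,100:320,::-1]
cv2.imwrite("pics/c.png",cv2.resize(c,None,fx=3.6,fy=3.6,interpolation=cv2.INTER_CUBIC))
hsv=cv2.cvtColor(f,cv2.COLOR_RGB2HSV)
m=((hsv[...,0]<20)&(hsv[...,1]>110)).astype(np.uint8);m[:90]=0;m[220:]=0;m[:,:100]=0;m[:,150:]=0
cs=max(cv2.findContours(m,0,2)[0],key=cv2.contourArea);print("round",cv2.minAreaRect(cs),cv2.contourArea(cs))
m=(f.max(2)<40).astype(np.uint8);m[:110]=0;m[215:]=0;m[:,:240]=0;m[:,320:]=0
for k in cv2.findContours(m,0,2)[0]:
    if cv2.contourArea(k)>20: print("dark",cv2.minAreaRect(k),cv2.boundingRect(k))
E
```

```text
round ((119.43077850341797, 179.74615478515625), (29.03061866760254, 17.45345115661621), 74.74488067626953) 449.5
dark ((261.20587158203125, 197.17645263671875), (14.317412376403809, 12.256571769714355), 77.47119140625) (254, 189, 15, 17)
dark ((282.20001220703125, 132.90000915527344), (6.008327484130859, 9.803059577941895), 18.434947967529297) (279, 128, 7, 11)
```

View pics/c.png

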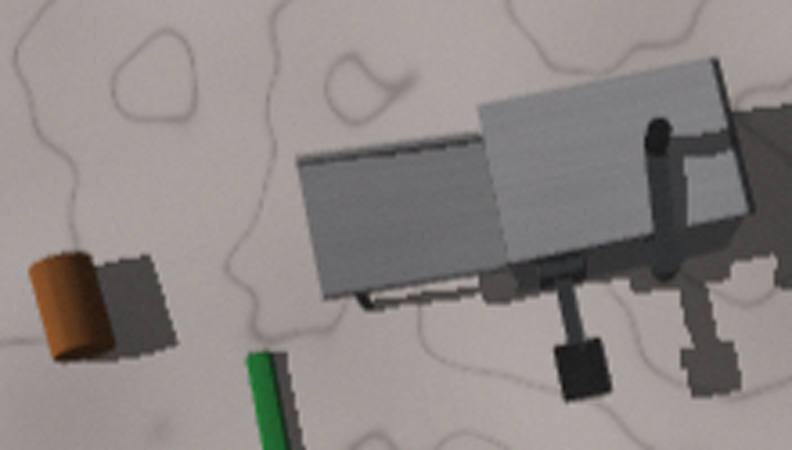

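```bash
cat >> h.py <<'E'
def T2(a,p): # box frame -> world
    c,s=np.cos(a[2]),np.sin(a[2]); return np.array([a[0]+c*p[0]-s*p[1],a[1]+s*p[0]+c*p[1],p[2]])
E
python3 - <<'E'
from h import *
from scipy.optimize import least_squares
r=np.load("top0.npz")
px=np.array([(480,104),(715,58),(750,212),(508,263)])/3.6+[100,95]-0.36
P=[(.057,.084,.116),(.057,-.082,.116),(-.057,-.082,.116),(-.057,.084,.116),(-.135,.05,.09)]
px=np.vstack([px,[261.2,197.2]])
W=np.array([ray(r,*u,p[2]) for u,p in zip(px,P)])
s=least_squares(lambda a:np.array([T2(a,p)-w for p,w in zip(P,W)]).ravel(),[.7,-.05,.2])
a=s.x;print("box",a.round(4)); print((s.fun.reshape(-1,3)*1000).round(1).tolist())
k=ray(r,282.0,130.5,.162); print("knobtop",k, "pivot",T2(a,(-.078,-.02,.12)))
pv=T2(a,(-.078,-.02,.144)); d=k-pv; print("r",np.hypot(*d[:2]),"lat",a[2]-np.arctan2(d[1],d[0]))
for z in(.046,.03,.023):
    print("round",z,ray(r,119.4,179.7,z).round(4))
# axis
t=np.radians(74.74);u=np.array([np.cos(t),np.sin(t)])*8
d=ray(r,119.4-u[0],179.7-u[1],.035)-ray(r,119.4+u[0],179.7+u[1],.035);print("axis yaw",np.arctan2(d[1],d[0]))
np.save("box.npy",a)
for n,b in(("jar",(400,188)),("spat end",(173,195))): print(n,ray(r,*b,.02))
# two-view check in scene
q=np.load("scene0.npz")
print("scene proj pad",proj(q,T2(a,P[4])),"lid corners",[proj(q,T2(a,p)).round(0).tolist() for p in P[:4]])
E
```

```text
box [ 0.5964 -0.0104  0.1966]
[[0.5, 0.9, 0.0], [-0.0, 1.0, 0.0], [-1.7, 0.2, 0.0], [1.0, -1.7, 0.0], [0.1, -0.4, 0.0]]
knobtop [ 0.60155018 -0.03559417  0.162     ] pivot [ 0.52383375 -0.04524618  0.12      ]
r 0.07831350088554488 lat 0.07307452106998097
round 0.046 [0.5079 0.3823 0.046 ]
round 0.03 [0.5111 0.3883 0.03  ]
round 0.023 [0.5124 0.3909 0.023 ]
axis yaw 0.3104823299939283
jar [ 0.48831334 -0.36165022  0.02      ]
spat end [0.47102584 0.2468004  0.02      ]
scene proj pad [246.80595273 204.65850232] lid corners [[285.0, 237.0], [218.0, 253.0], [206.0, 224.0], [268.0, 211.0]]
```

```bash
cat >> h.py <<'E'
def down(psi): return [float(np.cos(psi/2)),float(np.sin(psi/2)),0.,0.]
E
cat > s1.py <<'E'
from workcell import bot,hand,get_obs,vision
from h import *
a=np.load("box.npy");b=a[2]
def kn(phi,z): return T2(a,(-.078+.078*np.cos(phi),-.02-.078*np.sin(phi),z)),down(b-phi+np.pi)
o=get_obs
bot.reach(*kn(.07,.225)); hand.move_gripper(.036)
bot.servo_line(kn(.07,.15)[0],velocity=.12); hand.move_gripper(.024)
print(o()["time_s"],o()["wrist_force"].round(1),o()["gripper_width"])
F=[]
for p in np.linspace(.07,1.7,8)[1:]:
    bot.servo_line(*kn(p,.15),velocity=.08); F.append(np.linalg.norm(o()["wrist_force"]).round(1))
print(F)
bot.servo_line(*kn(1.67,.15)); bot.servo_line(kn(1.67,.24)[0],velocity=.2)
hand.move_gripper(.085)
bot.reach([.505,.389,.20],down(.31))
print(o()["time_s"],o()["joint_pos"].round(2))
for n in("top","wrist"):
    r=vision.read_camera(n); np.savez(f"{n}1.npz",**r); 
    f=r["frame"][...,::-1]
    if n=="top": f=cv2.resize(f[95:220,100:320],None,fx=2,fy=2)
    cv2.imwrite(f"pics/{n}1.png",f)
E
python3 s1.py
```

```text
4.0333 [ 0.1 -0.4 -0.3] 0.023825402733010124
[np.float64(0.6), np.float64(0.9), np.float64(0.6), np.float64(0.4), np.float64(1.3), np.float64(1.1), np.float64(0.3)]
10.1167 [ 0.65  0.39  1.62 -0.    1.13  1.91]
```

```bash
python3 -c "
import cv2,numpy as np
t=cv2.imread('pics/top1.png');w=cv2.imread('pics/wrist1.png');w=cv2.resize(w,(333,250))
cv2.imwrite('pics/m1.png',np.hstack([t[:250],w]))"
```

```text
(no output)
```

View pics/m1.png

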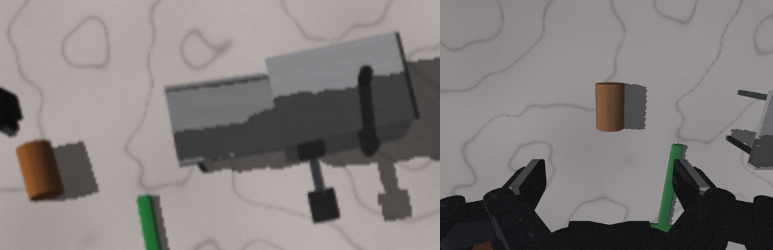

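```bash
python3 - <<'E'
from workcell import get_obs
from h import *
a=np.load("box.npy");q=np.load("scene0.npz");w=np.load("wrist1.npz")
o=get_obs();print(o["position"],o["orientation"],o["gripper_width"])
k=np.array([.60155,-.0356,.162]);print("knob top/bot scene",proj(q,k),proj(q,k-[0,0,.036]),"pivot",proj(q,T2(a,(-.078,-.02,.122))))
print("round pred wrist",proj(w,np.array([.5124,.3909,.023])),"tcp",proj(w,o["position"]))
f=w["frame"];hsv=cv2.cvtColor(f,cv2.COLOR_RGB2HSV);m=((hsv[...,0]<20)&(hsv[...,1]>110)).astype(np.uint8);m[240:]=0
print(cv2.boundingRect(m),w["view"].round(3).tolist())
cv2.imwrite("pics/sc.png",cv2.resize(q["frame"][170:290,180:350,::-1],None,fx=4,fy=4,interpolation=cv2.INTER_CUBIC))
E
```

```text
[0.50544507 0.3883788  0.20014325] [9.88054642e-01 1.54103902e-01 1.12444700e-04 8.98240139e-06] 0.08524383488684319
knob top/bot scene [233.7962441  217.93575339] [234.26172037 229.67978693] pivot [227.65626534 212.23119379]
round pred wrist [259.70355662 163.45908307] tcp [260.27591456 238.57819148]
(239, 127, 44, 75) [[0.305, -0.952, 0.001, 0.216], [-0.918, -0.294, 0.266, 0.548], [-0.254, -0.082, -0.964, 0.523], [0.0, 0.0, 0.0, 1.0]]
```

View pics/sc.png

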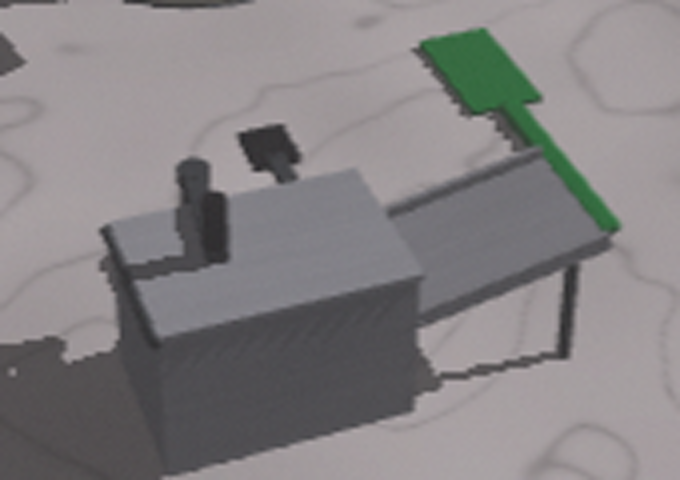

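```bash
cat > s2.py <<'E'
from workcell import bot,hand,get_obs,vision
from h import *
a=np.load("box.npy");b=a[2]
def kn(phi,z): return T2(a,(-.078+.078*np.cos(phi),-.02-.078*np.sin(phi),z)),down(b-phi+np.pi)
o=get_obs
bot.reach(*kn(.07,.225)); hand.move_gripper(.036)
bot.servo_line(kn(.07,.143)[0],velocity=.12); hand.move_gripper(.024)
print(o()["position"]-kn(.07,.143)[0],o()["wrist_force"].round(1),o()["gripper_width"])
A=vision.read_camera("scene")["frame"];C=vision.read_camera("wrist")["frame"]
for p in (.2,.35): bot.servo_line(*kn(p,.143),velocity=.08); print(o()["wrist_force"].round(2))
B=vision.read_camera("scene")["frame"];D=vision.read_camera("wrist")["frame"]
g=lambda f:cv2.resize(f[130:280,150:350,::-1],(400,300))
h=lambda f:cv2.resize(f[...,::-1],(400,300))
cv2.imwrite("pics/s2.png",np.vstack([np.hstack([g(A),g(B)]),np.hstack([h(C),h(D)])]))
E
python3 s2.py
```

```text
[ 3.65576794e-04 -3.92663592e-05  6.61419058e-04] [-0.   0.4  0.6] 0.023827299559141382
[-0.17  0.54 -0.95]
[0.33 0.32 1.41]
```

View pics/s2.png

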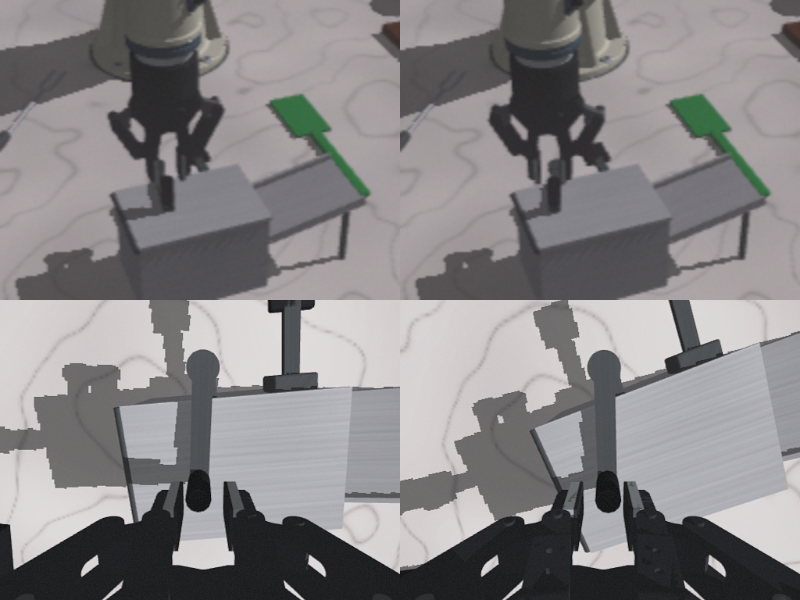

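```bash
cat > s3.py <<'E'
from workcell import bot,hand,get_obs,vision
from h import *
a=np.load("box.npy");b=a[2]
def kn(phi,z): return T2(a,(-.078+.078*np.cos(phi),-.02-.078*np.sin(phi),z)),down(b-phi+np.pi)
o=get_obs
for p in np.linspace(.35,1.7,7)[1:]: bot.servo_line(*kn(p,.143),velocity=.08); print(o()["wrist_force"].round(2))
C=vision.read_camera("wrist")["frame"]
bot.servo_line(*kn(1.66,.143)); bot.servo_line(kn(1.66,.23)[0],velocity=.15)
D=vision.read_camera("wrist")["frame"]
h=lambda f:cv2.resize(f[...,::-1],(400,300))
cv2.imwrite("pics/s3.png",np.hstack([h(C),h(D)]));print(o()["time_s"])
E
python3 s3.py
```

```text
[ 0.28 -0.25 -0.6 ]
[ 0.   -0.46 -0.15]
[0.08 0.61 0.47]
[0.45 0.56 0.92]
[0.42 0.59 0.43]
[0.12 0.15 0.58]
19.05
```

View pics/s3.png

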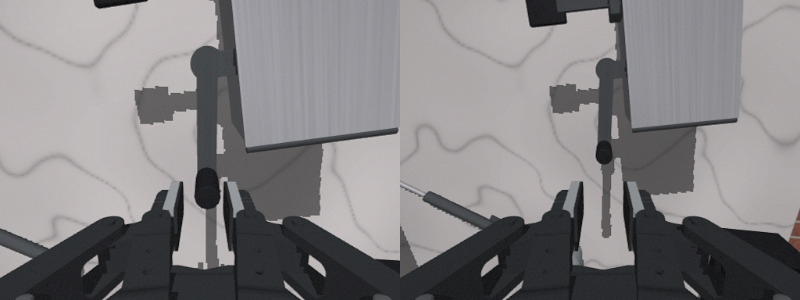

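```bash
cat > s4.py <<'E'
from workcell import bot,hand,get_obs,vision
from h import *
a=np.load("box.npy");b=a[2]
o=get_obs
q=lambda n:vision.read_camera(n)["frame"][...,::-1]
bot.servo_line(o()["position"]+[0,0,.03],velocity=.15)
bot.reach([.5124,.3909,.15],down(.31)); 
hand.move_gripper(.085)
A=q("top")
bot.servo_line([.5124,.3909,.030],velocity=.12); hand.move_gripper(.0,30)
print(o()["gripper_width"],o()["grip_force"],o()["time_s"])
bot.servo_line([.5124,.3909,.20],velocity=.15)
pc=T2(a,(0,.1504,.1075+.007+.0015))
bot.reach(pc+[0,0,.07],down(b)); B=q("wrist")
bot.servo_line(pc+[0,0,.01],velocity=.1);bot.servo_line(pc,velocity=.03)
print(o()["gripper_width"],o()["wrist_force"].round(1),o()["time_s"]); C=q("scene")
g=lambda f:cv2.resize(f,(400,300))
cv2.imwrite("pics/s4.png",np.vstack([np.hstack([g(A[80:230,120:320]),g(B)]),np.hstack([g(C[130:280,180:380]),g(q("wrist"))])]))
E
python3 s4.py
```

```text
0.0002836099348708531 1.5679675340652466 23.9167
-0.0002883441298329806 [ 0.4 -0.   0.7] 27.5
```

View pics/s4.png

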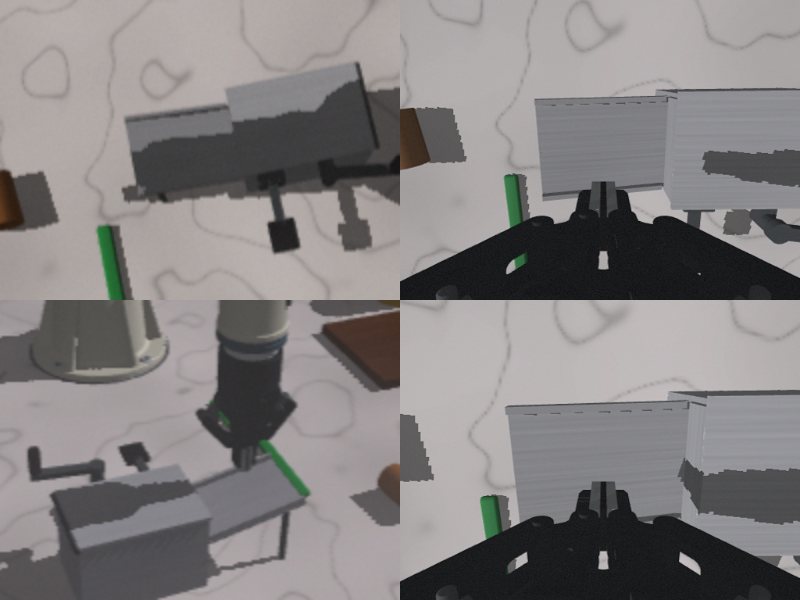

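```bash
python3 - <<'E'
from workcell import get_obs,vision
from h import *
o=get_obs();p=o["position"];print(p,o["orientation"].round(3),o["joint_pos"].round(3))
s=vision.read_camera("scene");w=vision.read_camera("wrist");t=vision.read_camera("top")
for n,r in(("scene",s),("wrist",w),("top",t)):
    for dz in(0,-.017): print(n,dz,proj(r,p+[0,0,dz]).round(1))
g=lambda f,u,v:cv2.resize(f[v-30:v+30,u-40:u+40,::-1],(400,300),interpolation=cv2.INTER_CUBIC)
us,vs=proj(s,p).astype(int);uw,vw=proj(w,p).astype(int)
print(us,vs,uw,vw)
cv2.imwrite("pics/d.png",np.hstack([g(s["frame"],us,vs),g(w["frame"],uw,vw)]))
E
```

```text
[0.56710473 0.13710098 0.11606547] [0.995 0.098 0.    0.   ] [ 0.235  0.402  1.81  -0.     0.93   1.609]
scene 0 [300.6 218.1]
scene -0.017 [300.2 223.3]
wrist 0 [260.5 238.6]
wrist -0.017 [260.4 226.7]
top 0 [210.4 150.2]
top -0.017 [211.2 152.1]
300 218 260 238
```

View pics/d.png

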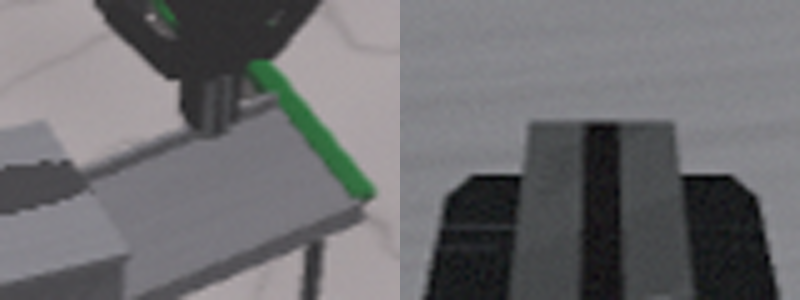

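```bash
python3 - <<'E'
from workcell import get_obs,vision
from h import *
p=get_obs()["position"];b=np.load("box.npy")[2]
s=vision.read_camera("scene");w=vision.read_camera("wrist")
P=[r["intrinsics"]@r["view"][:3] for r in(s,w)]
X=cv2.triangulatePoints(P[0],P[1],np.array([[303.],[214.]]),np.array([[260.6],[232.4]]));X=(X[:3]/X[3]).ravel()
c,sn=np.cos(b),np.sin(b);d=X-p
print("X",X,"d tool",c*d[0]+sn*d[1],-sn*d[0]+c*d[1],d[2],"reproj",proj(s,X),proj(w,X))
E
```

```text
X [0.57925986 0.13948591 0.13807355] d tool 0.012332868785933045 -3.7389486595004826e-05 0.021936120869705644 reproj [303.01069673 214.00428207] [260.69285887 232.47625244]
```

```bash
cat > s5.py <<'E'
from workcell import bot,hand,get_obs,vision
from h import *
o=get_obs
bot.servo_line(o()["position"]+[0,0,.07],velocity=.2)
bot.reach([.60,.39,.06],down(.31)); bot.servo_line([.60,.39,0.],velocity=.1)
f0=o()["wrist_force"][2]
for z in np.arange(-.003,-.034,-.003):
    bot.servo_line([.60,.39,z],velocity=.04); f=o()["wrist_force"][2]-f0
    print(round(z,3),o()["position"][2].round(4),f.round(1),end="; ")
    if abs(f)>3: break
bot.servo_line([.60,.39,.10],velocity=.2); print(o()["time_s"])
E
python3 s5.py
```

```text
-0.003 -0.0027 1.1; -0.006 -0.0061 -0.6; -0.009 -0.0093 -0.8; -0.012 -0.0123 -0.5; -0.015 -0.0153 -0.2; -0.018 -0.0157 18.6; 32.4417
```

```bash
cat > s6.py <<'E'
from workcell import bot,hand,get_obs,vision
from h import *
a=np.load("box.npy");b=a[2];D=.0325
o=get_obs
bot.reach([.505,.389,.14],down(.31)); hand.move_gripper(.085)
r=vision.read_camera("wrist");f=r["frame"]
hsv=cv2.cvtColor(f,cv2.COLOR_RGB2HSV);m=((hsv[...,0]<20)&(hsv[...,1]>110)).astype(np.uint8);m[260:]=0
k=max(cv2.findContours(m,0,2)[0],key=cv2.contourArea);R=cv2.minAreaRect(k)
c=ray(r,*R[0],.023); e=cv2.boxPoints(R)
i=0 if np.linalg.norm(e[1]-e[0])>np.linalg.norm(e[2]-e[1]) else 1
d=ray(r,*e[i],.03)-ray(r,*e[i+1],.03); psi=np.arctan(d[1]/d[0])
print(R,c.round(4),psi.round(3))
assert np.hypot(*(c[:2]-[.5124,.3909]))<.015 and abs(psi-.31)<.2
c[2]=.026-D
bot.reach(c+[0,0,.08],down(psi)); bot.servo_line(c,velocity=.1); hand.move_gripper(0.,30)
print(o()["gripper_width"],o()["grip_force"],o()["wrist_force"].round(1),o()["time_s"])
if o()["gripper_width"]<.04: raise SystemExit("miss")
bot.servo_line(c+[0,0,.17],velocity=.2)
pc=T2(a,(0,.1504,.1075+.003+.0015-D))
bot.reach(pc+[0,0,.06],down(b))
bot.servo_line(pc+[0,0,.01],velocity=.1);bot.servo_line(pc,velocity=.03)
print(o()["gripper_width"],o()["wrist_force"].round(1),o()["time_s"])
q=lambda n:cv2.resize(vision.read_camera(n)["frame"][...,::-1],(400,300))
s=vision.read_camera("scene")["frame"][130:280,180:380,::-1]
cv2.imwrite("pics/s6.png",np.hstack([cv2.resize(s,(400,300)),q("wrist")]))
E
python3 s6.py
```

```text
((260.5, 176.5), (91.0, 53.0), 90.0) [0.5118 0.3908 0.023 ] 0.332
0.045015267625661645 30.155060291290283 [-1.5 -0.7  6.1] 35.5417
0.0453142162654537 [-0.2  0.2 -1.2] 38.6917
```

View pics/s6.png

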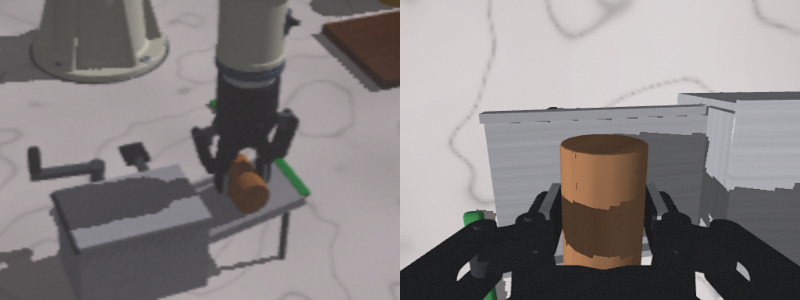

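```bash
cat > s7.py <<'E'
from workcell import bot,hand,get_obs,vision
from h import *
a=np.load("box.npy");b=a[2];o=get_obs
def orange(n):
    r=vision.read_camera(n);hsv=cv2.cvtColor(r["frame"],cv2.COLOR_RGB2HSV)
    m=((hsv[...,0]<20)&(hsv[...,1]>110)).astype(np.uint8)
    u,v=proj(r,T2(a,(0,.107,.099))).astype(int); w=np.zeros_like(m); w[v-45:v+45,u-60:u+60]=m[v-45:v+45,u-60:u+60]
    k=cv2.findContours(w,0,2)[0]; k=max(k,key=cv2.contourArea) if k else None
    if k is None: return n,(u,v),None
    R=cv2.minAreaRect(k); return n,(u,v),np.round(R[0],1),np.round(R[1],1),ray(r,*R[0],.099).round(4)
if __name__=="__main__":
    hand.move_gripper(.07); print(o()["wrist_force"].round(1))
    bot.servo_line(o()["position"]+[0,0,.12],velocity=.12)
    p=T2(a,(-.14,.05,.15)); bot.reach(p,down(b+np.pi)); hand.move_gripper(0.)
    print(T2(a,(0,.107,.099)).round(4),orange("top"),orange("scene"),o()["time_s"])
E
python3 s7.py
```

```text
[ 1.4  0.  -0.3]
[0.5755 0.0945 0.099 ] ('top', (np.int64(228), np.int64(148)), None) ('scene', (np.int64(284), np.int64(226)), array([286.6, 221.6]), array([22.7,  8. ]), array([0.555 , 0.1038, 0.099 ])) 43.8917
```

```bash
python3 - <<'E'
from workcell import vision
from h import *
a=np.load("box.npy")
for n,st in(("scene",2),("top",2)):
    r=vision.read_camera(n);f=r["frame"].astype(int);u,v=proj(r,T2(a,(0,.107,.099))).astype(int)
    np.savez(n+"7.npz",**r)
    c=f[v-24:v+24:st,u-36:u+48:st]; rg=c[...,0]-c[...,2]; br=c.sum(2)/3
    print(n,u,v)
    for A,B in zip(rg,br): print("".join("O" if x>.35*y+6 else("#" if y<45 else("+" if y<100 else ".")) for x,y in zip(A,B)))
p=lambda q:proj(np.load("scene7.npz"),T2(a,q)).round(0)
for q in((0,.107,.099),(.036,.107,.099),(-.036,.107,.099),(0,.107,.122),(.057,.084,.116),(-.057,.084,.116)):print(q,p(q))
E
```

```text
scene 284 226
++..........................++++++........
++...........................++++++.......
+++...........................++++++......
++++............................+++++.....
++++..........................+++..++.....
+++..............O.........+++.....+++....
.++...........+OOOOO.....+++........+++...
.............++OOOOO..+++............+++..
.............++OOOOOO++...............+++.
..............++OOOOOO.................++.
..............+++OOOOO.................+++
...............++OOOOOO.................++
...............+++OOOOOO.................+
................++OOOOOOO.................
.................++OO++O+...............++
.................+++++++++............++++
..................++++++++.........+++++..
...................+++++++.......++++++...
...................++++++......++++..+....
................++++++++....+++++....+....
............+++++++++++...++++.......+....
.......+++++++++++++...+++++.........+....
...++++++++++++++++..++++...........++....
+++++++++++++++++++++++.............++....
top 228 148
.....................+.................+..
[... 487 characters left out ...]
.......++++++++..............
....................+++++++++.............
....................+++++++++++...........
....................+++++++++++...........
....................++++++++++++..........
....................++++++++++++++........
....................+++++++++++++++.......
....................+++++++++++++++++.....
....................++++++++++++++++++....
....................+++++++++++++++++++.+.
....................+++++++++++++++++++++.
....................++++++++++++++++++++++
(0, 0.107, 0.099) [285. 227.]
(0.036, 0.107, 0.099) [290. 235.]
(-0.036, 0.107, 0.099) [279. 219.]
(0, 0.107, 0.122) [285. 220.]
(0.057, 0.084, 0.116) [285. 237.]
(-0.057, 0.084, 0.116) [268. 211.]
```

```bash
cat > s8.py <<'E'
from workcell import bot,hand,get_obs,vision
from s7 import *
cmd=lambda tip:T2(a,(-.14,.05,tip-.0155))
bot.servo_line(cmd(.094),velocity=.12); f0=o()["wrist_force"][2]
for z in(.085,.075,.068,.064):
    bot.servo_line(cmd(z),velocity=.04); f=o()["wrist_force"][2]-f0; print(z,o()["position"][2].round(4),f.round(1))
    if f>25: break
bot.dwell(1.5)
r=vision.read_camera("scene");np.savez("scene8.npz",**r)
f=r["frame"].astype(int);u,v=284,226
c=f[v-50:v+24:2,u-60:u+40:2]; rg=c[...,0]-c[...,2]; br=c.sum(2)/3
for A,B in zip(rg,br): print("".join("O" if x>.35*y+6 else("#" if y<45 else("+" if y<100 else ".")) for x,y in zip(A,B)))
print(o()["time_s"],(o()["wrist_force"]).round(1))
for q in((.057,-.082+.166*np.cos(.57),.111+.166*np.sin(.57)),(-.057,-.082+.166*np.cos(.57),.111+.166*np.sin(.57))):print(proj(r,T2(a,q)).round(0))
E
python3 s8.py
```

```text
0.085 0.0703 6.8
0.075 0.0605 8.9
0.068 0.0537 8.7
0.064 0.0498 8.9
....+#######+++++++...............................
....+###+#+#+#+++++++...............+++...........
....#####+###+++++++++.........+++++++++..........
....#+########+++++++++.......+++++++++++.........
...++##+#++#####+++++++........+++++++++++........
#+++++#####+++#+++++++.........++++++++++++.......
+++++.+##++#+#+#+++++...........+++++++++++.......
.+#++..+######+++++++............+++++++++++......
.+++++..++###+++++++..............+++++++++++.....
..++#++.++###+++++++...............+++++++++++....
...+##+++####++++++++...............++++++++......
.....###+##+++++++++++..............+++.++++......
......+#+#++++++++++++..................+++++.....
.......#+++++++++++++++.................++++++....
........++++++++++++++++.................++++++...
......++++++++++++++++++..................++++++..
.....++++++++++++++++++++...................+++++.
.+++++++++++++++++++++++++................+++..++.
+++++++++++++++++++++++++++............+++.....+++
+++++++++++++++++++++++++++..........+++........++
++++++++++++
[... 203 characters left out ...]
+++++++++++..+++.......................
+++++++++++++++++++++++.+.........................
+++++++++++++++++++++++...........................
+++++++++++++++++++++++...........................
+++++++++++++++++++++++...........................
+++++++++++++++++++++++++......................+++
+++++++++++++++++++++++++....................+++++
+++++++++++++++++++++++++..................++++..+
++++++++++++++++++++++++++....+.........+++++....+
+++++++++++++++++++++++...+++++.......++++.......+
+++++++++++++++++++...+++++++++....++++..........+
+++++++++++++++..++++++++++++++..++++...........++
+++++++++++...+++++++++++++++++++++.............++
47.6333 [ 2.2  1.  10.2]
[275. 212.]
[259. 186.]
```

```bash
cat > s9.py <<'E'
from s7 import *
cmd=lambda tip:T2(a,(-.14,.05,tip-.0155))
bot.dwell(1.0); bot.servo_line(cmd(.098),velocity=.015); print(o()["wrist_force"].round(1))
bot.servo_line(cmd(.18),velocity=.12); 
bot.servo_line(T2(a,(-.22,.05,.24)),velocity=.15)
for n in("top","scene"):
    r=vision.read_camera(n);f=r["frame"].astype(int)
    u,v=proj(r,T2(a,(0,.04,.116))).astype(int);c=f[v-30:v+30:2,u-64:u+64:2];rg=c[...,0]-c[...,2];br=c.sum(2)/3
    print(n,u,v,[proj(r,T2(a,q)).round(0).tolist() for q in((.057,.084,.116),(-.057,.084,.116))],"knob",proj(r,T2(a,(-.082,-.098,.15))))
    print("dark px near knob",[tuple(x) for x in [np.argwhere(f.max(2)[(k:=proj(r,T2(a,(-.082,-.098,.15))).astype(int))[1]-10:k[1]+10,k[0]-10:k[0]+10]<40).mean(0)-10]])
    for A,B in zip(rg,br): print("".join("O" if x>.35*y+6 else("#" if y<45 else("+" if y<100 else ".")) for x,y in zip(A,B)))
print(o()["time_s"])
E
python3 s9.py
```

```text
File "s9.py", line 10
    print("dark px near knob",[tuple(x) for x in [np.argwhere(f.max(2)[(k:=proj(r,T2(a,(-.082,-.098,.15))).astype(int))[1]-10:k[1]+10,k[0]-10:k[0]+10]<40).mean(0)-10]])
                                                                        ^^^^^^^^^^^^^^^^^^^^^^^^^^^^^^^^^^^^^^^^^^^^^^
SyntaxError: assignment expression cannot be used in a comprehension iterable expression
```

```bash
sed -i '/dark px/c\    k=proj(r,T2(a,(-.082,-.098,.15))).astype(int);print("dark",np.argwhere(f.max(2)[k[1]-10:k[1]+10,k[0]-10:k[0]+10]<40).mean(0)-10)' s9.py; python3 s9.py
```

```text
[ 0.2  0.3 -0.3]
top 254 141 [[233.0, 123.0], [241.0, 167.0]] knob [318.98354221 159.23287595]
dark [2.42307692 0.32692308]
......................................................+.........
......................................................+.........
......................................................++........
.......................................................+........
.......................................................+........
.......................................................+........
.......................................................++.......
........................................................+...++++
........................................................++++++++
........................................................++++++++
........................................................++++++++
..................++++...................................#++++++
..........++++++++++..+..................................#++++++
..++++++++++++...........................................+++++++
+++++....................................................+++++++
.
[... 2527 characters left out ...]
............+++++........+++++.....+
.......+++..........................+++++++++......+++++.......+
.......+++......................+++++++++++++...+++++..........+
.......++++.................+++++++++++++++++.+++++............+
.......+++++............++++++++++++++++++++++++...............+
........++++.......+++++++++++++++++++++++++++.................+
........++++...++++++++++++++++++++++++++++++..................+
+......++++++++++++++++++++++++++++++++++++++..................+
52.8667s9.py:10: RuntimeWarning: Mean of empty slice.
  k=proj(r,T2(a,(-.082,-.098,.15))).astype(int);print("dark",np.argwhere(f.max(2)[k[1]-10:k[1]+10,k[0]-10:k[0]+10]<40).mean(0)-10)
  ret = um.true_divide(
```

```bash
python3 -c "
from workcell import hand_in;print(hand_in())"
```

```text
the job is handed in; nothing more can be done
None
```

I handed the job in at about 53 s of the 70 s. The latch is swung clear, the lid was eased shut, and the round is off the chute and no longer visible outside, so I take it to be in the box, though I could not see inside. Two earlier tries missed because the fingertips sat about 32 mm higher than specified: the first latch push, and the first grasp, whose closing fingers may have brushed the round.

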